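# Level the agar-pouring table with a wedge and hold it

## Robot

A 7-joint arm with a two-finger parallel gripper is mounted at the origin on the work surface; the furniture and walls round the work are solid. World frame = base frame: x ahead of the robot, y to its left, z up, the work surface at z = 0. Lengths are in mm, angles in rad, forces in N, time in s.
With the tool pointing down it reaches from about 425 to 1025 mm from the base axis. Payload 9.4 kg.
Tool frame: the origin (TCP) lies midway between the tips of the shut fingers; the grasp point (between the pads) lies 19 mm behind it; z points along the fingers, y is the direction in which the jaws open and shut (so a half turn about z gives the same grasp; the last joint's range is limited). The gripper opens to 93 mm and grips with 3 to 60 N. Pads are 15 mm wide; open, the fingers measure 128 mm over their backs; the gripper's body (75 mm by 188 mm) begins 65 mm behind the grasp point.
Start: joints at [-1.258, 0.599, -0.003, 1.599, 0.002, 0.943, -0.08], TCP at [275.507, 670.612, 218.618] pointing down, gripper open.
Joint ranges: [-2.57, 2.57], [-0.35, 1.97], [-1.29, 1.29], [0.11, 2.56], [-1.05, 4.19], [0.11, 1.86], [-2.63, 2.63]. Speed limits (rad/s): [2.22, 2.22, 3.01, 3.01, 3.14, 3.14, 3.14].

## Interface

Orientations are given as a unit quaternion [w, x, y, z].
In Python, from rig import status, optics, manip, nets gives the robot as it stands. The module is installed in compiled form; this text tells all that it offers.
- The arm moves only by the shell command python3 -m jog 'ROWS'. ROWS is a JSON object of lists of equal length, an entry for each row: "jaw": the opening, from 0 (shut) to 1 (fully open); "delta_pos": the shift along the tool's x, y, z in m, a list of three; "spin": the turn about the tool's z in rad. A call has 1 to 20 rows; each row shifts and turns the commanded pose from where the row before left it, along the tool's axes as they then stand; what a row does not reach is not made up. A row lasts 1/10 s, in which the tool goes at most 50 mm and 8.59 degrees, less where a joint would pass 70% of its speed; a pose out of reach is approached as far as the arm can. A call with a gripper value outside its range is refused whole. The fingers move at their own pace and stop on an object; the grip force is fixed at half the most. Time passes only in rows, so rows that do not move let the fingers close. It gives the time, the measured TCP pose, the force and the opening at its end, in the units of the state.
- status.get_state(): the state, without advancing time (a new reading comes with each control period).
- optics.capture(name): name is "scene" or "top"; returns the picture (420x560x3 uint8, red, green, blue); there is no depth.
- optics.camera_info(name): a dict with "K" (3x3 intrinsics, pixels), "world_from_camera" (4x4, takes a point from camera to world coordinates). Camera axes: x right, y down, z forward; pixel columns grow to the right and rows downward; lengths in mm; the calibration is good to about 2 mm. A picture is of the moment at which its call begins. camera_info takes no time and is no camera call.
- manip.sign_off(): hands the job in, once; it reports no verdict.
Trained networks look in the newest picture that a camera, given by its name, has taken for a name from the list of things; names that differ only in an ending like _2 or _b are one class to them, and where a whole thing is asked for, a point or a joint stands for the part that bears it (a point fixed in the world has none). Each returns a list of dicts, best first, with "confidence" (0 to 1); they miss things now and then, are a little off and sometimes report something else, mostly with a low value. They report only what shows in the picture. A call takes as long as a camera call. They do not tell look-alikes from the thing itself.
- nets.find_in(camera, thing): "position" ([column, row] in pixels, amid what is visible of it).
- nets.mark_of(camera, thing): "position" ([column, row] in pixels: a listed point, or the origin of a listed thing).
The state is a dict: "time_s": time; "qpos": joint angles; "joint_velocities": joint speeds; "tau": joint torques, N m; "tool_pos": TCP position; "eef_rot": TCP orientation; "contact_force": force on the tool from outside, world axes, zero at the start; "torque": the same for the moment, N m; "opening": opening from 0.0 (shut) to 1.0 (fully open).
Only numpy, scipy, OpenCV 4.12 (cv2) and the standard library are available. Lean on these libraries where they do the work, as an engineer would, in place of code of your own. Each camera call takes 0.05 s, during which the arm holds its last target.

## Task

Level the little pouring table so that agar sets flat in its two dishes: pick up the blue wedge by its black grip and, with the wedge flat on the bench, push it thin end first and straight under the middle of the platform's low front bar until the platform just lifts off its rest pads and stands level, the bar then being on the wedge's yellow band. Do not jack it up far past level, do not touch the platform or its frame with the gripper, and do not shift the dishes or the other loose things on the bench. Finish holding: the gripper stays closed on the wedge, keeping it in place and carrying the level platform.

Things in the scene. Friction and masses are not known exactly. Their poses are not given: they have to be found in the camera images.
- wedge: Blue wedge, loose, 0.15 kg, 100 x 36 mm, flat on the bench, ramp and sole slippery, weight in the rear. Origin: centre of its underside; x to the thin toe (x=+50). Ramp height rises 1 in 4 from 3 mm at x=50 to 19 mm at x=-14, then a block to x=-50. Black grip on the block: 28 (x) by 18 (y), z 19 to 71, centred at x=-32. Yellow band, x 4 to 16: bar over x=10 = level.
- wedge_grip (a point): Middle of the wedge's black grip, at (-32, 0, 50) mm in the wedge's frame; the grip is 18 mm thick along the wedge's y, so close the fingers along that y.
- level_table: Fixed grey frame, 196 (x) by 180 (y) mm, on the bench. Origin: centre of its underside, on the bench; x from the open front (bar) to the rear hinge, z up. The front is open between two black rest pads (8 mm high, at x=-80, y from 51 outward on both sides): a wedge slides in there along +x on the bench, which is bare under the platform.
- platform (a joint): Hinge of the white platform (164 deep, 146 wide, about 0.5 kg with two dishes; only its weight holds it down). 0 = front bar on the pads, 5 mm low; 0.030 rad = level; grows as the front rises (1 mm at the bar = 0.0061 rad). Axis at x=85, z=24 mm in the table's frame; platform top about 27 mm above the bench.
- front_bar (a point): Centre of the round steel bar (10 mm thick, 146 long along the table's y) at the platform's front edge, at x=-80, y=0 mm in the table's frame; its underside is 8 mm above the bench at rest, 13 mm when level. A red stripe on the platform marks the middle.
- petri_0: Round petri dish 62 across, 16 high, loose on the left half of the platform (table y=+35 mm). Origin: centre of its underside.
- petri_1: The same, on the right half (table y=-35 mm).
- specimen_b: Loose specimen cup with orange lid, 38 across, 58 high, a bystander. Origin: centre of its underside.
- specimen_c: Loose specimen cup with yellow lid, 38 across, 58 high, a bystander. Origin: centre of its underside.
- beaker: Loose clear beaker, 46 across, 58 high, a bystander. Origin: centre of its underside.
There are look-alikes about, which are no part of the job. Leave any green look-alike of the petri_0 alone.

How it is judged:
By the outcome, as a careful person would: the job done as asked, in the order asked, and still so for the second after the job is handed in, while the arm keeps its last pose, push and grip.
It also fails if it takes over 45 s, if anything falls off the work surface, if the arm or the gripper's body presses on something with over 40 N, if the wrist force passes 120 N, or if a joint passes its speed limit or range.

## Working session

There is one attempt and no reset: what is moved stays moved. The work goes in short steps, Python scripts to look and compute and a shell command to move; the robot and the scene stay as the last step left them, time stands still between calls to the robot, and variables do not carry over. Pictures are saved under pics/ and viewed, and the job is handed in when it is done.

```bash
mkdir -p pics; cat > h.py <<'E'
import numpy as np, cv2
from rig import status, optics, manip, nets
def cap(n,f):
    im=optics.capture(n); cv2.imwrite('pics/'+f,im[:,:,::-1]); return im
def ray(n,p,z):
    i=optics.camera_info(n);K=np.array(i['K']);T=np.array(i['world_from_camera'])
    d=T[:3,:3]@np.linalg.solve(K,[p[0],p[1],1]);o=T[:3,3];return o+d*(z-o[2])/d[2]
def proj(n,P):
    i=optics.camera_info(n);K=np.array(i['K']);T=np.array(i['world_from_camera'])
    c=T[:3,:3].T@(np.array(P)-T[:3,3]);q=K@c;return q[:2]/q[2]
E
python3 - <<'E'
from h import *
np.set_printoptions(precision=1,suppress=True)
for n in('scene','top'):
    cap(n,n+'0.png'); print(n,np.array(optics.camera_info(n)['world_from_camera']))
for n in('top','scene'):
  for t,z in(('wedge',0),('wedge_grip',50),('level_table',0),('front_bar',13),('petri_0',27),('specimen_b',0),('beaker',0)):
    for r in nets.mark_of(n,t)[:3]: print(n,t,np.array(r['position']),round(r['confidence'],2),ray(n,r['position'],z))
s=status.get_state();print(s['time_s'],s['tool_pos'],s['eef_rot'],s['opening'],s['contact_force'])
E
```

```text
scene [[   0.9   -0.3    0.3  244.5]
 [  -0.4   -0.7    0.6 -560.1]
 [   0.    -0.6   -0.8  828. ]
 [   0.     0.     0.     1. ]]
top [[   0.    -1.     0.1  381.6]
 [  -1.    -0.     0.   -26.1]
 [  -0.    -0.1   -1.  1125. ]
 [   0.     0.     0.     1. ]]
top wedge [354.3 219.4] 0.9 [ 493.  -187.4    0. ]
top wedge_grip [357.4 232.2] 0.63 [ 457.  -187.6   50. ]
top wedge_grip [355.5 174.2] 0.51 [ 600.1 -183.5   50. ]
top level_table [204.7 184.5] 0.59 [577.4 197.8   0. ]
top front_bar [208.  215.8] 0.8 [495.1 183.7  13. ]
top petri_0 [336.  270.8] 0.89 [ 363.1 -138.3   27. ]
top petri_0 [217.5 179.5] 0.79 [585.9 160.7  27. ]
top petri_0 [192.1 183.6] 0.72 [574.5 224.3  27. ]
top specimen_b [414.4 187.4] 0.82 [ 578.  -342.1    0. ]
top specimen_b [354.8 173.1] 0.46 [ 613.1 -189.1    0. ]
top beaker [279.8 237.9] 0.61 [442.9   1.6   0. ]
scene wedge [298.1 290.3] 0.76 [ 484.3 -201.5    0. ]
scene wedge_grip [284.4 282.7] 0.8 [ 450.7 -193.5   50. ]
scene level_table [265.5 167.3] 0.88 [584.3 202.2   0. ]
scene front_bar [245.9 178.6] 0.6 [508.5 172.1  13. ]
scene petri_0 [240.6 288.1] 0.79 [ 360.2 -152.6   27. ]
scene petri_0 [258.2 155.3] 0.62 [574.4 232.6  27. ]
scene petri_0 [274.  171.2] 0.62 [588.9 152.6  27. ]
scene specimen_b [368.6 321. ] 0.75 [ 592.1 -335.3    0. ]
scene specimen_b [340.6 269.5] 0.53 [ 604.5 -195.9    0. ]
scene beaker [250.5 230.7] 0.57 [450.8   4.7   0. ]
scene beaker [299.7 289.1] 0.49 [ 489.2 -200.3    0. ]
0.8 [275.5 670.6 218.6] [0.  0.2 1.  0. ] 0.9999476735239934 [-0.5  0.2  0.1]
```

```bash
python3 - <<'E'
import cv2
for n,(x0,x1,y0,y1) in {'top':(150,450,130,290),'scene':(180,420,120,350)}.items():
    im=cv2.imread(f'pics/{n}0.png')[y0:y1,x0:x1]
    f=min(800/im.shape[1],600/im.shape[0]); cv2.imwrite(f'pics/{n}0c.png',cv2.resize(im,None,fx=f,fy=f,interpolation=cv2.INTER_CUBIC)); print(n,f)
E
```

```text
top 2.6666666666666665
scene 2.608695652173913
```

View pics/top0.png

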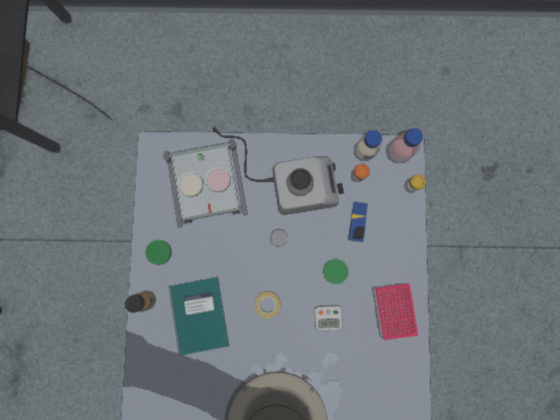

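View pics/scene0.png

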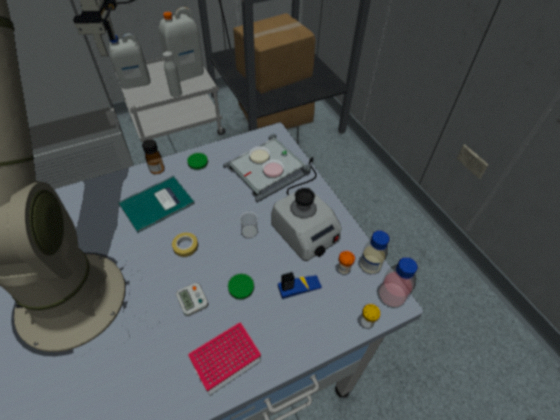

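View pics/top0c.png

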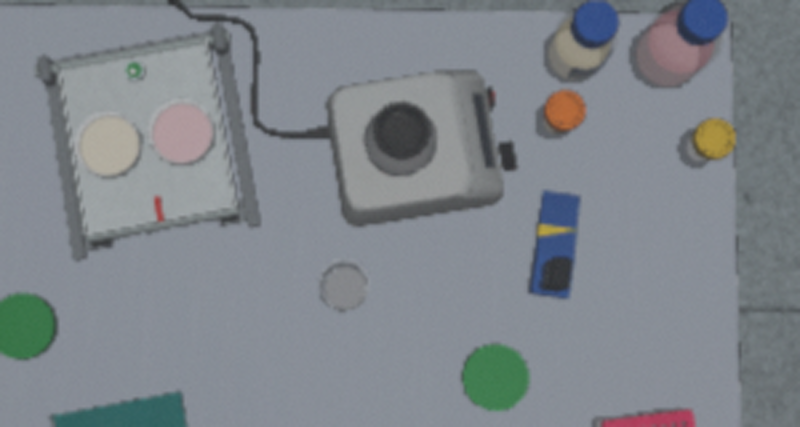

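View pics/scene0c.png

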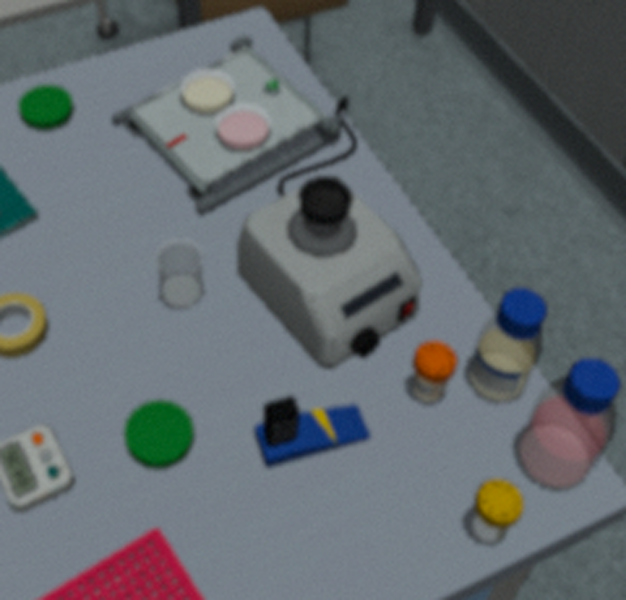

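The top view shows the table's red stripe at about (209,208), the wedge at (358,222) with its toe up the image (+x), and the beaker at (279,237). The green discs are look-alikes. Next I'll measure the poses more precisely.

```bash
cat > meas.py <<'E'
from h import *
from scipy.optimize import least_squares
np.set_printoptions(precision=2,suppress=True)
im=cv2.imread('pics/top0.png'); hsv=cv2.cvtColor(im,cv2.COLOR_BGR2HSV)
m=((hsv[...,0]>100)&(hsv[...,0]<130)&(hsv[...,1]>130)).astype(np.uint8)
m[:190]=0;m[250:]=0;m[:,:335]=0;m[:,380:]=0
y,x=np.nonzero(m);print(len(x),x.mean(),y.mean())
# rows' left/right edges -> 
r=cv2.minAreaRect(np.c_[x,y].astype(np.float32));b=cv2.boxPoints(r);print(r,b)
for p in b: print(p, ray('top',p,3)[:2], ray('top',p,19)[:2])
red=(((hsv[...,0]<8)|(hsv[...,0]>172))&(hsv[...,1]>110)).astype(np.uint8);red[:198]=0;red[220:]=0;red[:,:195]=0;red[:,225:]=0
y,x=np.nonzero(red);print('red',len(x),x.mean(),y.mean(),ray('top',(x.mean(),y.mean()),22));print(cv2.fitLine(np.c_[x,y].astype(np.float32),2,0,.01,.01).ravel())
c=lambda u,v:(150+u/2.6667,130+v/2.6667)
for nm,p,z in(('frontL',c(78,257),24),('frontR',c(254,223),24),('rearL',c(47,68),30),('rearR',c(221,40),30),('barL',c(88,240),16),('barR',c(242,213),16)):
    print(nm,p,ray('top',p,z)[:2])
E
python3 meas.py
python3 - <<'E'
import cv2
im=cv2.imread('pics/top0.png')
a=cv2.resize(im[135:235,155:255],None,fx=6,fy=6,interpolation=cv2.INTER_CUBIC);cv2.imwrite('pics/tt.png',a)
a=cv2.resize(im[190:250,330:390],None,fx=10,fy=10,interpolation=cv2.INTER_CUBIC);cv2.imwrite('pics/tw.png',a)
E
```

```text
249 357.76305220883535 217.34939759036143
((357.92840576171875, 221.3819580078125), (12.718353271484375, 36.4736442565918), 7.431407928466797) [[349.26 238.64]
 [353.98 202.48]
 [366.59 204.12]
 [361.88 240.29]]
[349.26 238.64] [ 443.63 -174.09] [ 442.74 -171.98]
[353.98 202.48] [ 536.09 -186.29] [ 533.88 -184.  ]
[366.59 204.12] [ 532.34 -218.45] [ 530.19 -215.7 ]
[361.88 240.29] [ 439.98 -205.92] [ 439.15 -203.35]
red 12 209.08333333333334 208.33333333333334 [513.03 180.    22.  ]
[  0.2    0.98 209.08 208.33]
frontL (179.24963437957024, 226.3737953275584) [466.33 252.31]
frontR (245.24880938988264, 213.62395470056623) [500.86  88.57]
rearL (167.62477969025386, 155.49968125398433) [645.21 288.88]
rearR (232.87396407544907, 144.99981250234373) [674.94 124.39]
barL (182.99958750515617, 219.99887501406232) [483.16 245.65]
barR (240.7488656391795, 209.8740015749803) [511.06 101.03]
```

View pics/tt.png

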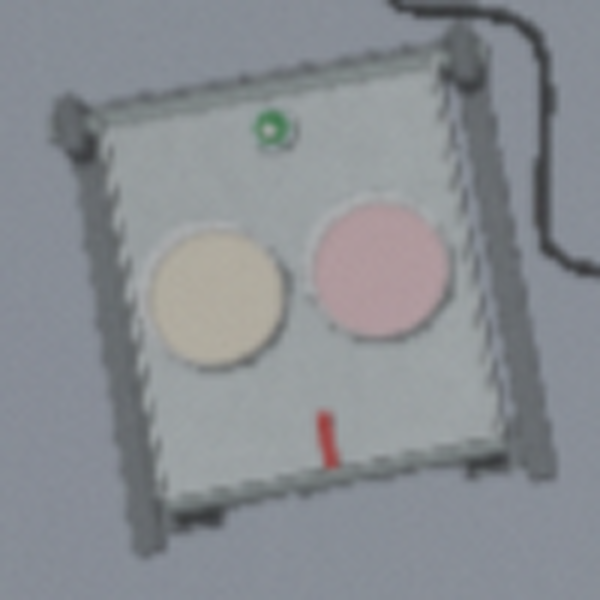

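View pics/tw.png

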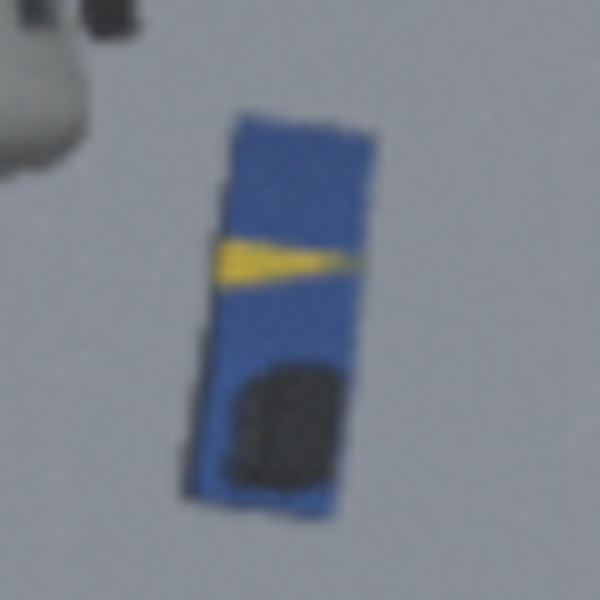

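```bash
python3 - <<'E'
from h import *
im=cv2.imread('pics/scene0.png')
a=cv2.resize(im[125:215,215:325],None,fx=7,fy=6.6666,interpolation=cv2.INTER_CUBIC);cv2.imwrite('pics/st.png',a)
a=cv2.resize(im[255:315,265:345],None,fx=10,fy=10,interpolation=cv2.INTER_CUBIC);cv2.imwrite('pics/sw.png',a)
E
```

```text
(no output)
```

View pics/st.png

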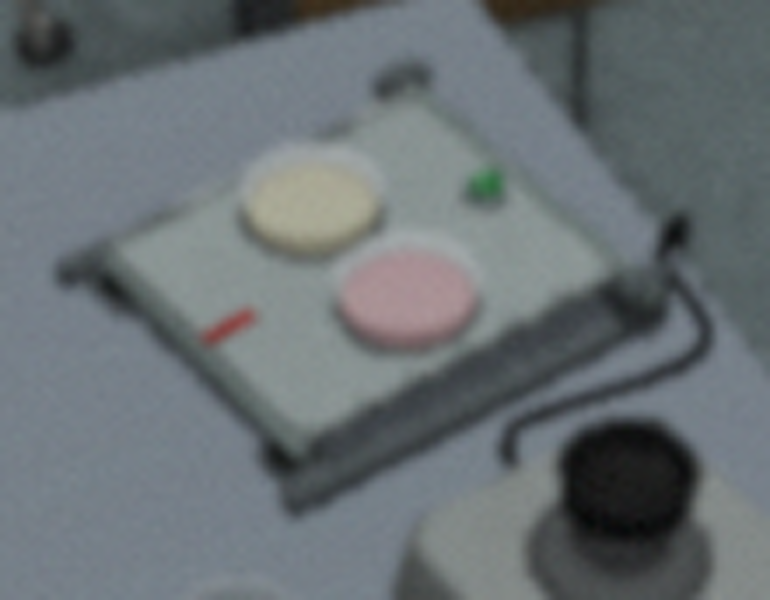

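View pics/sw.png

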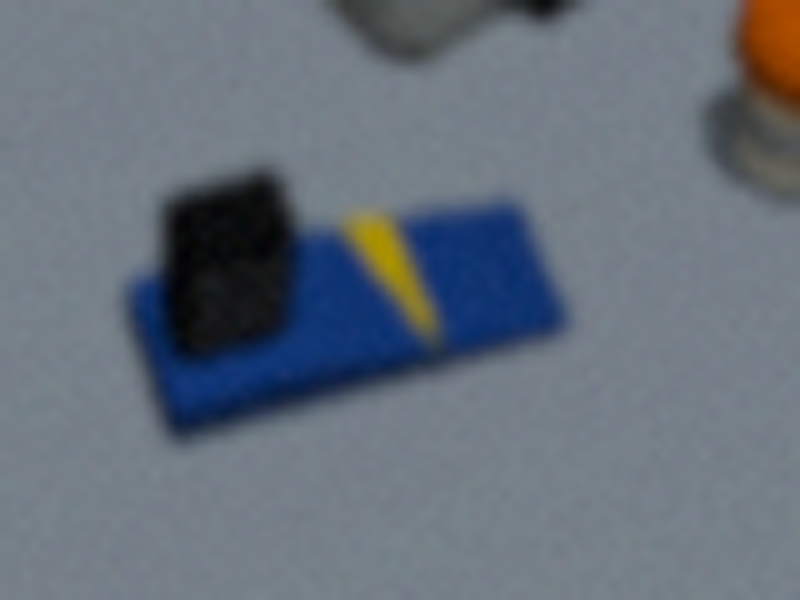

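```bash
cat > fit.py <<'E'
from h import *
from scipy.optimize import least_squares
np.set_printoptions(precision=2,suppress=True)
tt=lambda u,v:np.array([155+u/6-.42,135+v/6-.42]); st=lambda u,v:np.array([215+u/7-.43,125+v/6.6666-.43])
tw=lambda u,v:np.array([330+u/10-.45,190+v/10-.45]); sw=lambda u,v:np.array([265+u/10-.45,255+v/10-.45])
def W(p,l):
    c,s=np.cos(p[2]),np.sin(p[2]);return np.array([p[0]+c*l[0]-s*l[1],p[1]+s*l[0]+c*l[1],l[2]])
# p: x y yaw h xs0 xs1 xd
def obs(p):
    h=p[3]
    return [('top',(-98,90,h),tt(137,555)),('top',(-98,-90,h),tt(556,475)),('top',(p[4],0,23),tt(324,412)),('top',(p[5],0,22),tt(333,467)),
     ('top',(p[6],35,40),tt(218,300)),('top',(p[6],-35,40),tt(381,270)),
     ('scene',(p[4],0,23),st(255,315)),('scene',(p[5],0,22),st(205,340)),('scene',(p[6],35,40),st(312,208)),('scene',(p[6],-35,40),st(407,297)),
     ('scene',(-98,-90,0),st(297,517))]
def f(p): return np.concatenate([proj(c,W(p,l))-q for c,l,q in obs(p)])
r=least_squares(f,[575,196,.2,20,-40,-75,0],loss='soft_l1');print('table',r.x);print(r.fun.reshape(-1,2))
T=r.x; print('bar',W(T,(-80,0,13)))
def ob2(p):
    return [('top',(50,18,3),tw(237,117)),('top',(50,-18,3),tw(375,133)),('top',(-50,18,19),tw(197,500)),('top',(-50,-18,19),tw(335,516)),
    ('scene',(50,18,3),sw(522,205)),('scene',(50,-18,3),sw(567,320)),('scene',(-50,-18,19),sw(178,412)),('scene',(-50,18,19),sw(133,285)),
    ('scene',(-46,9,71),sw(168,197)),('scene',(-18,9,71),sw(270,172)),('scene',(-18,-9,71),sw(292,235)),('scene',(-46,-9,19),sw(185,355))]
g=lambda p:np.concatenate([proj(c,W(p,l))-q for c,l,q in ob2(p)])
r=least_squares(g,[490,-195,-.1],loss='soft_l1');print('wedge',r.x);print(r.fun.reshape(-1,2));print('grip',W(r.x,(-32,0,50)))
E
python3 fit.py
python3 - <<'E'
import sys;sys.path.insert(0,'.')
from h import *
s=status.get_state();print(s['eef_rot']);from scipy.spatial.transform import Rotation as R
q=s['eef_rot'];print(R.from_quat([q[1],q[2],q[3],q[0]]).as_matrix())
E
```

```text
table [581.66 191.6    0.19   6.42 -55.49 -79.44  -4.7 ]
[[ 0.14 -0.93]
 [ 0.34 -0.09]
 [ 0.28 -0.57]
 [ 0.32 -0.37]
 [-0.33 -0.26]
 [ 0.28 -0.17]
 [-0.47  0.39]
 [-0.22  0.39]
 [-1.27 -1.71]
 [-0.85 -1.45]
 [-0.58  1.11]]
bar [503.15 176.23  13.  ]
wedge [ 489.94 -195.7    -0.13]
[[-0.07 -1.02]
 [ 0.13 -0.61]
 [-0.2  -0.88]
 [ 0.35 -0.39]
 [-0.74 -0.38]
 [ 0.45  0.96]
 [-0.69  0.52]
 [-1.13 -0.29]
 [-1.32  0.14]
 [ 0.4  -0.73]
 [ 0.95 -0.19]
 [-0.99  2.3 ]]
grip [ 458.21 -191.6    50.  ]
[2.56151478e-05 1.93658667e-01 9.81068968e-01 6.44264176e-06]
[[-9.24992640e-01  3.79985017e-01  5.27558000e-05]
 [ 3.79985017e-01  9.24992641e-01  2.72016106e-06]
 [-4.77651064e-05  2.25625425e-05 -9.99999999e-01]]
```

```bash
python3 -m jog '{"jaw":[1,1,1,1,1,1,1,1,1,1,1,1,1,1,1,1,1,1,1],"spin":[-0.13,-0.13,0,0,0,0,0,0,0,0,0,0,0,0,0,0,0,0,0],"delta_pos":[[0,0,0],[0,0,0],[-0.027,-0.035,0],[-0.027,-0.035,0],[-0.027,-0.035,0],[-0.027,-0.035,0],[-0.027,-0.035,0],[-0.027,-0.035,0],[-0.027,-0.035,0],[-0.027,-0.035,0],[-0.027,-0.035,0],[-0.027,-0.035,0],[-0.027,-0.035,0],[-0.009,-0.041,0],[-0.009,-0.041,0],[-0.009,-0.041,0],[-0.009,-0.041,0],[-0.009,-0.041,0],[-0.009,-0.041,0]]}'
cat > to.py <<'E'
import sys
from h import *
from scipy.spatial.transform import Rotation as R
s=status.get_state();q=s['eef_rot'];M=R.from_quat([q[1],q[2],q[3],q[0]]).as_matrix()
t=np.array([float(v) for v in sys.argv[1:4]]);yw=float(sys.argv[4])
x=M[:,0];cur=np.arctan2(x[1],x[0]);
print('t',s['time_s'],'pos',np.round(s['tool_pos'],2),'tool y-axis yaw-90deg',round((cur-np.pi+np.pi)%(2*np.pi)-np.pi,4),'open',round(s['opening'],3),'F',np.round(s['contact_force'],2))
d=(cur-(np.pi+yw)+np.pi)%(2*np.pi)-np.pi
print('spin needed',round(d,4),'delta tool mm (now)',np.round(M.T@(t-s['tool_pos']),1))
c=np.pi+yw;A=np.array([[np.cos(c),np.sin(c),0],[np.sin(c),-np.cos(c),0],[0,0,-1]]);print('delta after spin',np.round(A@(t-s['tool_pos']),1))
E
python3 to.py 458.2 -191.6 100 -0.13
```

```text
time_s: 2.7
tool_pos: [541.9, -2.2, 218.9]
eef_rot: [0.0, 0.065, 0.998, 0.0]
contact_force: [-0.0, 0.2, 0.6]
opening: 1.001
t 2.7 pos [541.94  -2.21 218.94] tool y-axis yaw-90deg -0.1298 open 1.001 F [-0.02  0.2   0.59]
spin needed 0.0002 delta tool mm (now) [  58.6 -198.6  118.9]
delta after spin [  58.5 -198.6  118.9]
```

```bash
python3 -m jog '{"jaw":[1,1,1,1,1,1,1,1,1],"spin":[0,0,0,0,0,0,0,0,0],"delta_pos":[[0.0117,-0.0397,0],[0.0117,-0.0397,0],[0.0117,-0.0397,0],[0.0117,-0.0397,0],[0.0117,-0.0397,0],[0,0,0.04],[0,0,0.04],[0,0,0.03],[0,0,0]]}'
python3 to.py 458.2 -191.6 31 -0.13
python3 - <<'E'
from h import *
for n,(x0,x1,y0,y1) in {'top':(310,410,180,255),'scene':(245,345,230,315)}.items():
    im=cap(n,n+'1.png')[y0:y1,x0:x1,::-1]; cv2.imwrite(f'pics/{n}1c.png',cv2.resize(im,None,fx=7,fy=7,interpolation=cv2.INTER_CUBIC))
E
```

```text
time_s: 3.6
tool_pos: [456.5, -189.3, 105.9]
eef_rot: [-0.003, 0.065, 0.998, 0.001]
contact_force: [-0.1, -0.5, -0.1]
opening: 1.004
t 3.6 pos [ 456.51 -189.27  105.93] tool y-axis yaw-90deg -0.1298 open 1.004 F [-0.11 -0.51 -0.14]
spin needed 0.0002 delta tool mm (now) [-2.4 -2.2 74.9]
delta after spin [-2.  -2.1 74.9]
```

View pics/scene1c.png

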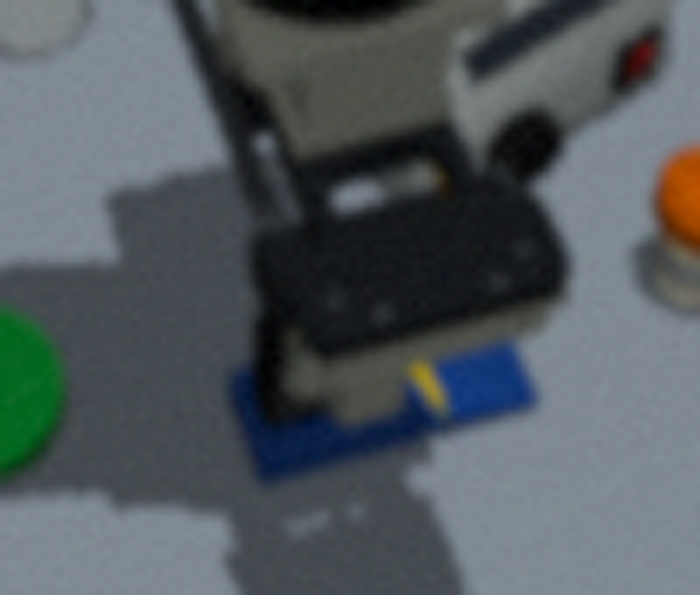

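View pics/top1c.png

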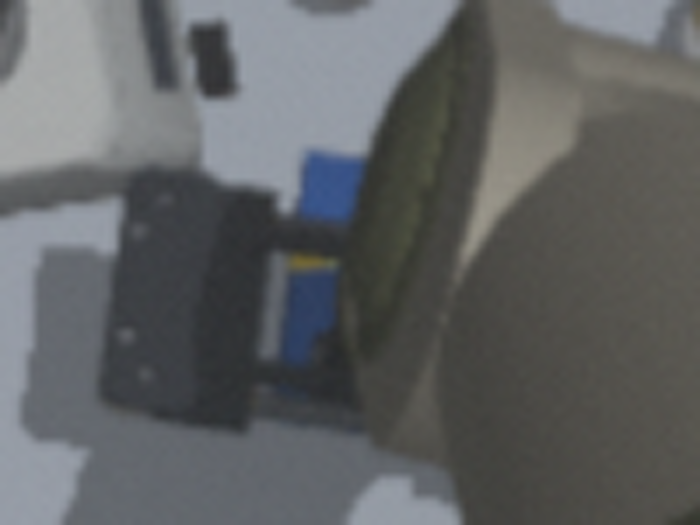

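The wedge lies below the open jaws, and the gripper body should clear the balance. I'll go down and grip.

```bash
python3 -m jog '{"jaw":[1,1,1,1,0,0,0,0,0,0,0,0],"spin":[0,0,0,0,0,0,0,0,0,0,0,0],"delta_pos":[[-0.001,-0.001,0.03],[-0.001,-0.001,0.025],[0,0,0.02],[0,0,0],[0,0,0],[0,0,0],[0,0,0],[0,0,0],[0,0,0],[0,0,0],[0,0,0],[0,0,0]]}'
python3 to.py 458.2 -191.6 31 -0.13
```

```text
time_s: 4.9
tool_pos: [459.9, -192.0, 33.6]
eef_rot: [-0.0, 0.065, 0.998, 0.0]
contact_force: [-0.2, 0.2, 0.4]
opening: 0.364
t 4.9 pos [ 459.91 -192.01   33.59] tool y-axis yaw-90deg -0.1298 open 0.364 F [-0.21  0.2   0.39]
spin needed 0.0002 delta tool mm (now) [1.7 0.2 2.6]
delta after spin [1.7 0.2 2.6]
```

```bash
python3 -m jog '{"jaw":[0,0,0,0,0,0],"spin":[0,0,0,0,0,0],"delta_pos":[[0,0,0],[0,0,0],[0,0,0],[0,0,0],[0,0,0],[0,0,0]]}'
python3 to.py 458.2 -191.6 150 -0.13
```

```text
time_s: 5.5
tool_pos: [459.9, -192.0, 33.6]
eef_rot: [-0.0, 0.065, 0.998, 0.0]
contact_force: [-1.0, -1.0, -1.4]
opening: 0.192
t 5.5 pos [ 459.86 -191.99   33.58] tool y-axis yaw-90deg -0.1298 open 0.192 F [-0.98 -1.03 -1.35]
spin needed 0.0002 delta tool mm (now) [   1.7    0.2 -116.4]
delta after spin [   1.7    0.2 -116.4]
```

```bash
python3 -m jog '{"jaw":[0,0,0,0,0,0,0],"spin":[0,0,0,0,0,0,0],"delta_pos":[[0,0,-0.01],[0,0,-0.025],[0,0,-0.03],[0,0,-0.03],[0,0,-0.025],[0,0,0],[0,0,0]]}'
python3 to.py 415 0 153 0.19
python3 - <<'E'
from h import *
for n,(x0,x1,y0,y1) in {'top':(310,410,160,245),'scene':(245,345,200,285)}.items():
    im=cap(n,n+'2.png')[y0:y1,x0:x1,::-1]; cv2.imwrite(f'pics/{n}2c.png',cv2.resize(im,None,fx=7,fy=7,interpolation=cv2.INTER_CUBIC))
E
```

```text
time_s: 6.2
tool_pos: [460.0, -192.0, 154.2]
eef_rot: [0.001, 0.065, 0.998, -0.0]
contact_force: [0.7, -0.2, -2.4]
opening: 0.191
t 6.2 pos [ 459.98 -192.04  154.24] tool y-axis yaw-90deg -0.1298 open 0.191 F [ 0.66 -0.22 -2.4 ]
spin needed -0.3198 delta tool mm (now) [ 69.5 184.6   1.1]
delta after spin [  7.9 197.1   1.2]
```

View pics/scene2c.png

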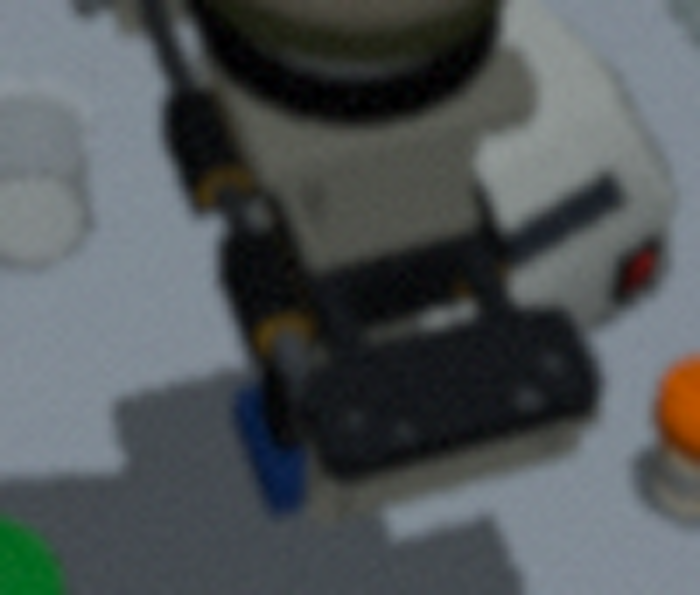

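View pics/top2c.png

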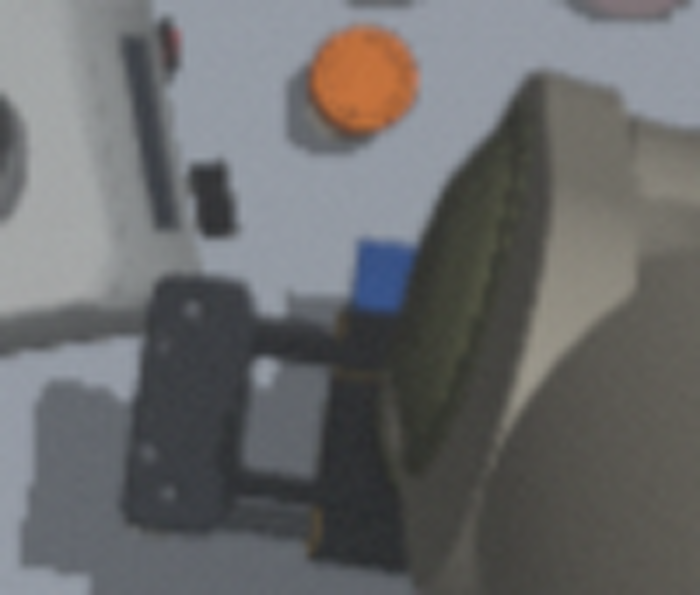

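```bash
python3 - <<'E'
from h import *
c,s=np.cos(-.13),np.sin(-.13)
for off in(28,30,32,34,36):
  X=lambda l:np.array([460+c*(l[0]+off)-s*l[1],-192+s*(l[0]+off)+c*l[1],120.6+l[2]])
  print(off,(proj('top',X((50,18,3)))-[310,160]+.43)*7)
E
```

```text
28 [357.24581784 239.76411507]
30 [358.009866   233.77496554]
32 [358.7735308  227.78882104]
34 [359.53681254 221.80567931]
36 [360.29971149 215.8255381 ]
```

```bash
python3 -m jog '{"jaw":[0,0,0,0,0,0,0,0,0,0,0,0,0,0,0],"spin":[0,-0.107,-0.107,-0.106,0,0,0,0,0,0,0,0,0,0,0],"delta_pos":[[0.02,0,0],[0,0,0],[0,0,0],[0,0,0],[-0.004,0.0385,0],[-0.004,0.0385,0],[-0.004,0.0385,0],[-0.004,0.0385,0],[-0.004,0.0385,0],[-0.004,0.0385,0],[-0.004,0.0385,0],[-0.004,0.0385,0],[-0.004,0.0385,0],[0,0,0],[0,0,0]]}'
python3 to.py 410 158.3 34 0.19
python3 - <<'E'
from h import *
for n,(x0,x1,y0,y1) in {'top':(155,255,140,245),'scene':(180,320,120,235)}.items():
    im=cap(n,n+'3.png')[y0:y1,x0:x1,::-1]; cv2.imwrite(f'pics/{n}3c.png',cv2.resize(im,None,fx=5,fy=5,interpolation=cv2.INTER_CUBIC))
E
```

```text
time_s: 7.8
tool_pos: [409.1, 158.2, 152.6]
eef_rot: [-0.001, -0.096, 0.995, -0.0]
contact_force: [-0.4, -1.9, -1.7]
opening: 0.191
t 7.8 pos [409.08 158.16 152.6 ] tool y-axis yaw-90deg 0.193 open 0.191 F [-0.45 -1.87 -1.66]
spin needed 0.003 delta tool mm (now) [ -1.2   0.  118.6]
delta after spin [ -0.9  -0.  118.6]
```

View pics/scene3c.png

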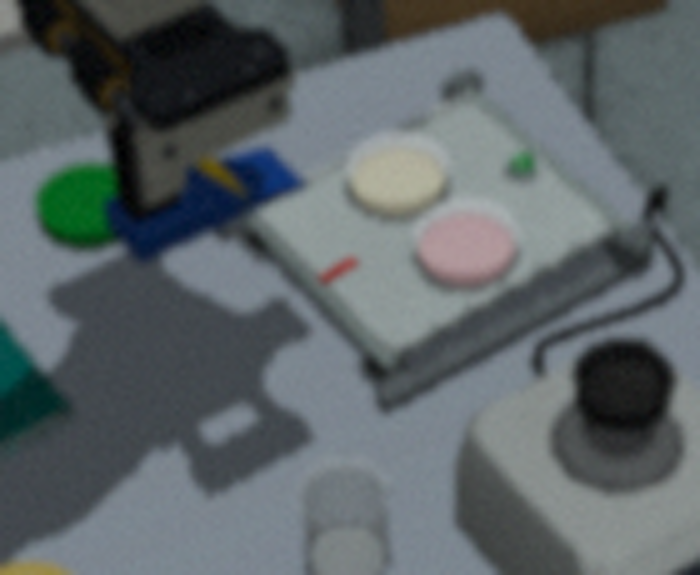

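View pics/top3c.png

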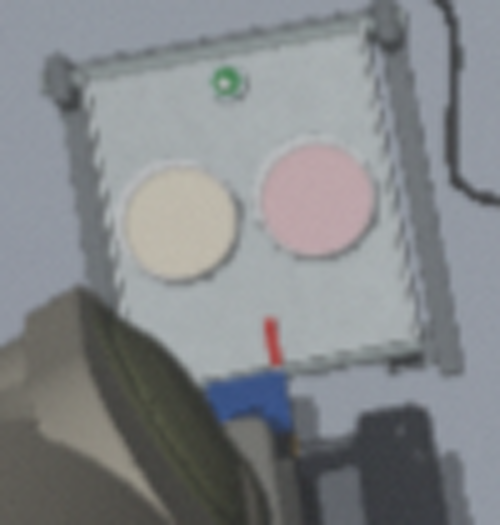

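```bash
python3 -m jog '{"jaw":[0,0,0,0,0,0,0,0],"spin":[0.003,0,0,0,0,0,0,0],"delta_pos":[[0,0,0.02],[0,0,0.03],[0,0,0.03],[0,0,0.02],[0,0,0.01],[0,0,0.005],[0,0,0],[0,0,0]]}'
python3 to.py 410 158.3 33.6 0.19
python3 - <<'E'
from h import *
for n,(x0,x1,y0,y1) in {'top':(155,255,160,245),'scene':(180,290,130,230)}.items():
    im=cap(n,n+'4.png')[y0:y1,x0:x1,::-1]; cv2.imwrite(f'pics/{n}4c.png',cv2.resize(im,None,fx=6,fy=6,interpolation=cv2.INTER_CUBIC))
E
```

```text
time_s: 8.7
tool_pos: [410.3, 157.4, 39.3]
eef_rot: [0.0, -0.093, 0.996, 0.0]
contact_force: [-0.2, 0.3, -1.6]
opening: 0.193
t 8.7 pos [410.3  157.44  39.26] tool y-axis yaw-90deg 0.1866 open 0.193 F [-0.21  0.29 -1.6 ]
spin needed -0.0034 delta tool mm (now) [0.1 0.9 5.7]
delta after spin [0.1 0.9 5.7]
```

View pics/scene4c.png

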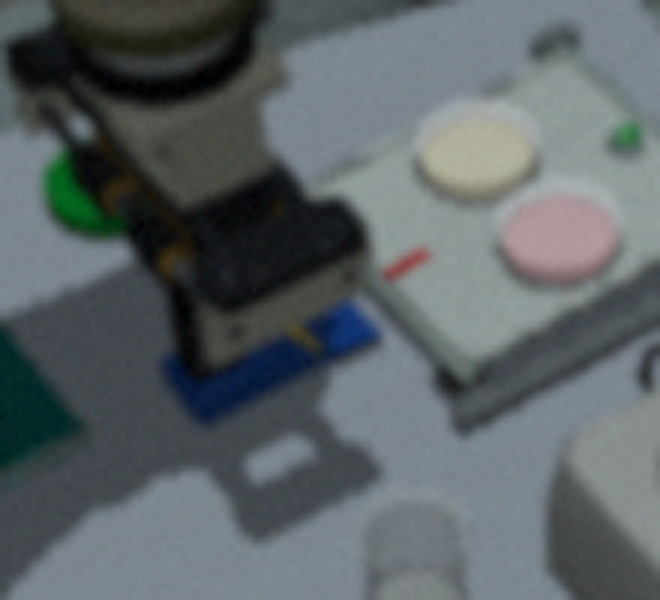

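View pics/top4c.png

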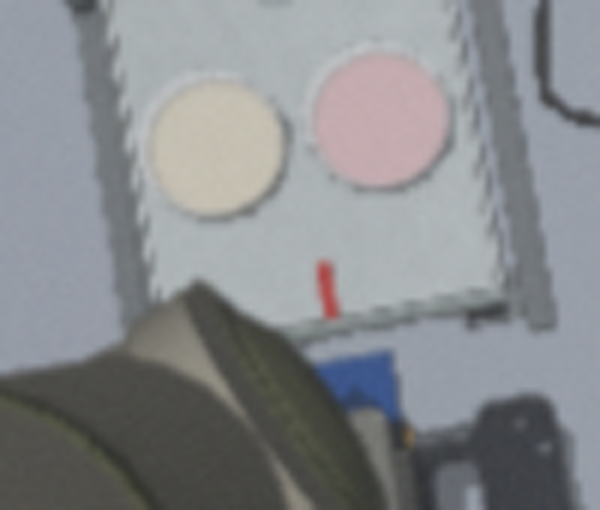

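```bash
python3 - <<'E'
from h import *
a=ray('top',(220.1,218.2),8.7); b=ray('top',(210.1,212.6),21)
sa=ray('scene',(180+380/6-.42,130+338/6-.42),8.7); sb=ray('scene',(180+387/6-.42,130+277/6-.42),21)
for y in (.186,.19,.2):
  c,s=np.cos(y),np.sin(y)
  for a_,b_ in((a,b),(sa,sb)):
    d=a_-b_;print(y,a_[:2],b_[:2],'toe corner rel stripe end: x',c*d[0]+s*d[1],'y',-s*d[0]+c*d[1])
# stripe line direction
p=ray('top',(155+324/6-.42,160+262/6-.42),22);print('stripe yaw',np.arctan2(*(p-b)[[1,0]]))
E
```

```text
0.186 [489.87310493 153.56553625] [502.40162422 177.20830784] toe corner rel stripe end: x -16.684668081653243 y -20.918085361279932
0.186 [491.02961619 153.00703105] [505.49639892 177.52333156] toe corner rel stripe end: x -18.751041148381596 y -21.418105645637034
0.19 [489.87310493 153.56553625] [502.40162422 177.20830784] toe corner rel stripe end: x -16.768206722805616 y -20.851179522463205
0.19 [491.02961619 153.00703105] [505.49639892 177.52333156] toe corner rel stripe end: x -18.836563334375356 y -21.34293033643775
0.2 [489.87310493 153.56553625] [502.40162422 177.20830784] toe corner rel stripe end: x -16.975876639501625 y -20.682457699634135
0.2 [491.02961619 153.00703105] [505.49639892 177.52333156] toe corner rel stripe end: x -19.04904726028429 y -21.15350070488156
stripe yaw 0.19178596063160572
```

```bash
python3 -m jog '{"jaw":[0,0,0,0,0,0],"spin":[-0.003,0,0,0,0,0],"delta_pos":[[0,0.0025,0],[0,0,0.003],[0,0,0.002],[0,0,0],[0,0,0],[0,0,0]]}'
python3 to.py 410 158.3 33.6 0.19
```

```text
time_s: 9.4
tool_pos: [409.4, 160.0, 33.5]
eef_rot: [-0.0, -0.095, 0.995, -0.0]
contact_force: [-0.2, 0.2, -1.2]
opening: 0.188
t 9.4 pos [409.41 160.05  33.54] tool y-axis yaw-90deg 0.1902 open 0.188 F [-0.24  0.17 -1.2 ]
spin needed 0.0002 delta tool mm (now) [-0.3 -1.8 -0.1]
delta after spin [-0.3 -1.8 -0.1]
```

```bash
for i in 1; do python3 -m jog '{"jaw":[0,0,0],"spin":[0,0,0],"delta_pos":[[0,0,0.0005],[0,0,0],[0,0,0]]}'; done; python3 - <<'E'
from h import *
for i in range(4):
    optics.capture('top'); s=status.get_state(); print(s['time_s'],np.round(s['contact_force'],2),np.round(s['tool_pos'],2))
E
```

```text
time_s: 9.7
tool_pos: [409.4, 160.0, 33.5]
eef_rot: [0.0, -0.095, 0.995, 0.0]
contact_force: [-1.4, -0.5, 8.1]
opening: 0.192
9.75 [-1.3  -0.56  7.99] [409.41 160.03  33.5 ]
9.8 [-1.64  0.21  8.9 ] [409.4  160.03  33.49]
9.85 [-0.85 -0.85  8.78] [409.4  160.03  33.49]
9.9 [-0.77 -0.19  8.92] [409.45 160.06  33.51]
```

```bash
python3 -m jog '{"jaw":[0,0,0,0,0,0,0,0],"spin":[0,0,0,0,0,0,0,0],"delta_pos":[[0,0,-0.0002],[-0.006,0,0],[-0.006,0,0],[-0.006,0,0],[-0.006,0,0],[-0.006,0,0],[0,0,0],[0,0,0]]}'
python3 to.py 410 158.3 33.6 0.19
python3 - <<'E'
from h import *
for n,(x0,x1,y0,y1) in {'top':(155,255,160,245),'scene':(180,290,130,230)}.items():
    im=cap(n,n+'5.png')[y0:y1,x0:x1,::-1]; cv2.imwrite(f'pics/{n}5c.png',cv2.resize(im,None,fx=6,fy=6,interpolation=cv2.INTER_CUBIC))
E
```

```text
time_s: 10.7
tool_pos: [439.9, 166.0, 33.5]
eef_rot: [0.001, -0.095, 0.995, 0.0]
contact_force: [1.3, 0.3, 4.0]
opening: 0.19
t 10.7 pos [439.95 166.04  33.55] tool y-axis yaw-90deg 0.1898 open 0.19 F [1.33 0.35 3.96]
spin needed -0.0002 delta tool mm (now) [30.9 -1.9 -0.1]
delta after spin [30.9 -1.9 -0.1]
```

View pics/scene5c.png

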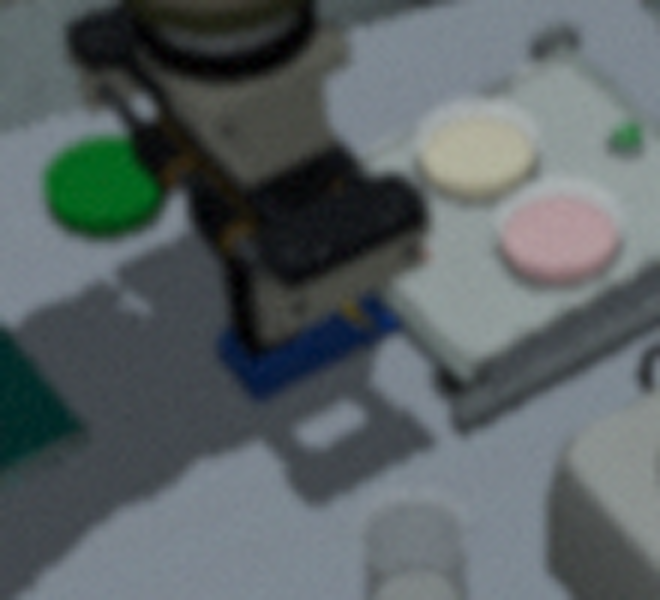

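View pics/top5c.png

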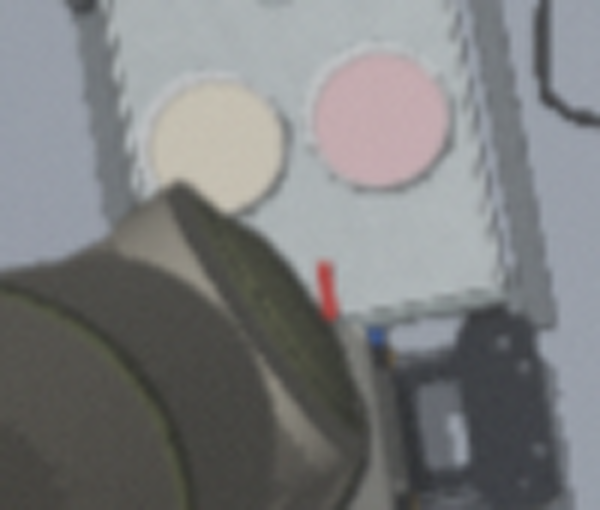

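```bash
cat > ang.py <<'E'
from h import *
import sys
def W(l):
    c,s=np.cos(.19),np.sin(.19);return np.array([581.66+c*l[0]-s*l[1],191.6+s*l[0]+c*l[1],l[2]])
def rot(l,a): # hinge x=85,z=24 ; front rises
    dx,dz=l[0]-85,l[2]-24;return (85+dx*np.cos(a)+dz*np.sin(a),l[1],24-dx*np.sin(a)+dz*np.cos(a))
def patch(n,im,l,r):
    p=proj(n,W(l));return p
base={n:cv2.imread(f'pics/{n}5.png') for n in('scene','top')}
def shift(n,cur,c,r):
    x,y=int(round(c[0])),int(round(c[1]))
    g=lambda im:cv2.GaussianBlur(cv2.cvtColor(im,cv2.COLOR_BGR2GRAY).astype(np.float32),(0,0),.8)
    A=g(base[n]);B=g(cur)
    M=np.eye(2,3,dtype=np.float32)
    try: cc,M=cv2.findTransformECC(A[y-r:y+r,x-r:x+r],B[y-r:y+r,x-r:x+r],M,cv2.MOTION_TRANSLATION,(3,200,1e-5))
    except cv2.error: return None
    return M[:,2],cc
pts={'pink':((-2,-35,36),11),'corner':((-78,-73,13),7)}
F=[]
tag=sys.argv[1]
for n in('scene','top'):
    cur=cap(n,f'{n}_{tag}.png')[:,:,::-1].copy()
    F.append(status.get_state()['contact_force'])
    for k,(l,r) in pts.items():
        p0=proj(n,W(l));e=proj(n,W(rot(l,.03)))-p0
        s=shift(n,cur,p0,r)
        if s is None: print(n,k,'fail');continue
        print(n,k,'shift',np.round(s[0],2),'exp@level',np.round(e,2),'angle est',round(float(.03*s[0]@e/(e@e)),4),'cc',round(s[1],3))
s=status.get_state();print('t',s['time_s'],'pos',np.round(s['tool_pos'],2),'F',np.round(np.mean(F+[s['contact_force']],0),2))
p=s['tool_pos'];print('travel',(p[0]-409.4)*np.cos(.19)+(p[1]-160.03)*np.sin(.19),'lat',-(p[0]-409.4)*np.sin(.19)+(p[1]-160.03)*np.cos(.19))
E
python3 -m jog '{"jaw":[0,0],"spin":[0,0],"delta_pos":[[-0.002,0,0],[0,0,0]]}'; python3 ang.py a
python3 -m jog '{"jaw":[0,0],"spin":[0,0],"delta_pos":[[-0.003,0,0],[0,0,0]]}'; python3 ang.py b
python3 -m jog '{"jaw":[0,0],"spin":[0,0],"delta_pos":[[-0.004,0,0],[0,0,0]]}'; python3 ang.py c
```

```text
time_s: 11.0
tool_pos: [440.8, 166.1, 33.5]
eef_rot: [-0.0, -0.095, 0.995, -0.0]
contact_force: [-1.1, -0.7, 7.7]
opening: 0.19
scene pink shift [-0.01 -0.01] exp@level [ 0.12 -0.7 ] angle est 0.0004 cc 1.0
scene corner shift [-0. -0.] exp@level [-0.12 -1.12] angle est 0.0001 cc 0.999
top pink shift [ 0.01 -0.03] exp@level [-0.19 -0.35] angle est 0.0013 cc 0.999
top corner shift [0.05 0.44] exp@level [-0.21 -0.14] angle est -0.035 cc 0.969
t 11.1 pos [440.73 166.09  33.53] F [-0.58 -0.56  7.12]
travel 31.908755143708806 lat 0.0326243366919563
time_s: 11.3
tool_pos: [443.6, 166.6, 33.5]
eef_rot: [-0.0, -0.095, 0.995, -0.0]
contact_force: [-0.8, -0.5, 7.6]
opening: 0.193
scene pink shift [ 0.04 -0.01] exp@level [ 0.12 -0.7 ] angle est 0.0008 cc 0.998
scene corner shift [-0.04  0.07] exp@level [-0.12 -1.12] angle est -0.0016 cc 0.994
top pink fail
top corner shift [0.5  0.14] exp@level [-0.21 -0.14] angle est -0.0594 cc 0.992
t 11.4 pos [443.59 166.56  33.51] F [-0.56 -0.61  7.38]
travel 34.804645270701286 lat -0.04816953494318987
time_s: 11.6
tool_pos: [447.1, 167.1, 33.5]
eef_rot: [-0.001, -0.095, 0.995, -0.0]
contact_force: [-2.4, -0.3, 8.6]
opening: 0.192
scene pink shift [-0.03 -0.15] exp@level [ 0.12 -0.7 ] angle est 0.0061 cc 0.968
scene corner shift [-0.12  0.08] exp@level [-0.12 -1.12] angle est -0.0019 cc 0.973
top pink fail
top corner shift [ 0.19 -0.51] exp@level [-0.21 -0.14] angle est 0.0157 cc 0.962
t 11.7 pos [447.17 167.12  33.52] F [-2.61 -0.78  9.  ]
travel 38.429771825179934 lat -0.1673172050070555
```

```bash
python3 -m jog '{"jaw":[0,0],"spin":[0,0],"delta_pos":[[-0.004,0,0],[0,0,0]]}'; python3 ang.py d
python3 -m jog '{"jaw":[0,0],"spin":[0,0],"delta_pos":[[-0.004,0,0],[0,0,0]]}'; python3 ang.py e
python3 -m jog '{"jaw":[0,0],"spin":[0,0],"delta_pos":[[-0.003,0,0],[0,0,0]]}'; python3 ang.py f
```

```text
time_s: 11.9
tool_pos: [451.1, 167.9, 33.5]
eef_rot: [-0.001, -0.095, 0.995, -0.0]
contact_force: [-3.0, -0.2, 9.2]
opening: 0.19
scene pink shift [ 0.39 -0.21] exp@level [ 0.12 -0.7 ] angle est 0.0114 cc 0.848
scene corner shift [-0.13 -0.06] exp@level [-0.12 -1.12] angle est 0.002 cc 0.941
top pink fail
top corner shift [ 0.29 -1.96] exp@level [-0.21 -0.14] angle est 0.1047 cc 0.954
t 12.0 pos [451.04 167.88  33.52] F [-2.61 -0.87  8.08]
travel 42.37713492059834 lat -0.15546550854029917
time_s: 12.2
tool_pos: [455.0, 168.6, 33.5]
eef_rot: [-0.001, -0.095, 0.995, -0.0]
contact_force: [-2.1, -0.6, 8.7]
opening: 0.197
scene pink shift [ 0.29 -0.21] exp@level [ 0.12 -0.7 ] angle est 0.0106 cc 0.794
scene corner shift [-0.56 -0.31] exp@level [-0.12 -1.12] angle est 0.0097 cc 0.773
top pink fail
top corner shift [ 0.22 -4.  ] exp@level [-0.21 -0.14] angle est 0.2513 cc 0.957
t 12.3 pos [455.01 168.64  33.54] F [-2.2  -0.98  7.84]
travel 46.416059900741544 lat -0.15413606374305822
time_s: 12.5
tool_pos: [457.8, 169.2, 33.5]
eef_rot: [-0.001, -0.095, 0.995, -0.0]
contact_force: [-2.6, -0.4, 9.4]
opening: 0.191
scene pink shift [ 0.31 -0.75] exp@level [ 0.12 -0.7 ] angle est 0.0331 cc 0.945
scene corner shift [-0.85  0.04] exp@level [-0.12 -1.12] angle est 0.0012 cc 0.901
top pink fail
top corner shift [-0.13 -5.17] exp@level [-0.21 -0.14] angle est 0.3651 cc 0.922
t 12.6 pos [457.76 169.15  33.51] F [-2.73 -0.52  9.19]
travel 49.2147563211828 lat -0.18150542248219992
```

```bash
python3 - <<'E'
from h import *
def crop(f):
    im=cv2.imread(f)[135:215,215:315];return cv2.resize(im,None,fx=7,fy=7,interpolation=cv2.INTER_CUBIC)
cv2.imwrite('pics/z1.png',crop('pics/scene_f.png'))
a=cv2.imread('pics/top_f.png')[150:240,170:260];cv2.imwrite('pics/z2.png',cv2.resize(a,None,fx=6,fy=6,interpolation=cv2.INTER_CUBIC))
E
```

```text
(no output)
```

View pics/z1.png

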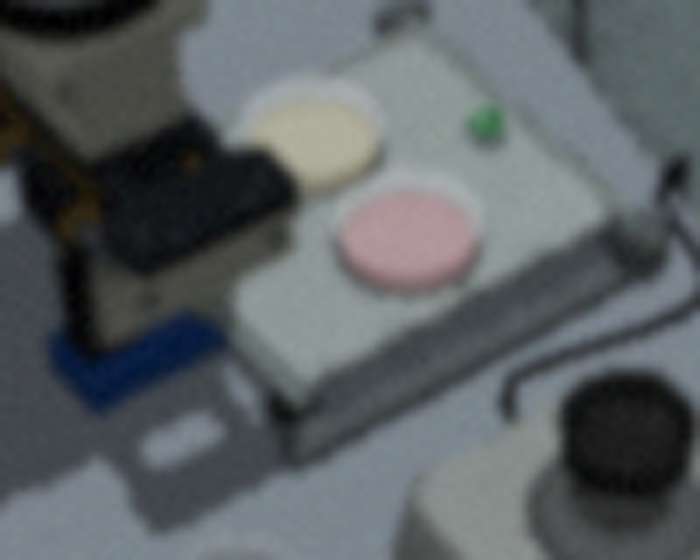

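View pics/z2.png

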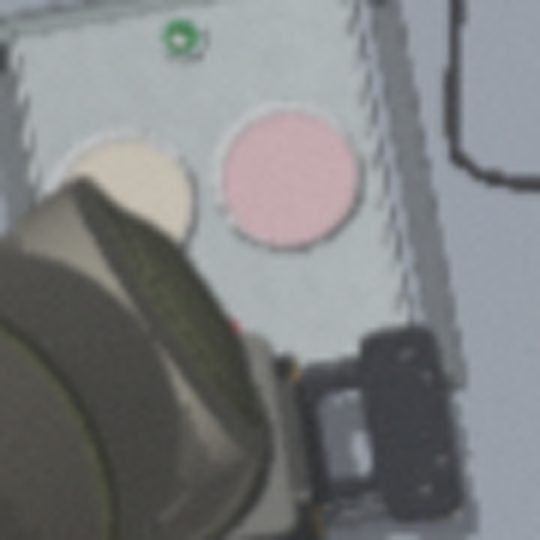

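```bash
cat > pk.py <<'E'
from h import *
import sys,os
def cen(n,f):
    im=cv2.imread(f).astype(np.float32)
    c={'scene':(273.5,169),'top':(217.8,179.5)}[n];
    # redness weight independent of brightness: R/G
    w=cv2.GaussianBlur(im,(0,0),.7);rg=w[...,2]/(w[...,1]+1)
    x0,y0=int(c[0])-15,int(c[1])-13;p=rg[y0:y0+26,x0:x0+30]
    q=np.clip(p-1.08,0,.08)
    Y,X=np.mgrid[:26,:30];return np.array([(q*X).sum(),(q*Y).sum()])/q.sum()+[x0,y0],q.sum()
for t in ['5']+['_'+c for c in sys.argv[1]]:
    r=[]
    for n in('scene','top'):
        f=f'pics/{n}{t}.png'
        if os.path.exists(f): c,a=cen(n,f);r+=[np.round(c,2),round(float(a),2)]
    print(t,r)
E
python3 - <<'E'
from pk import cen
import sys
E
python3 pk.py abcdef; for i in 0 3 4; do python3 -c "
import sys;sys.argv=['x','']
from pk import cen
print($i,cen('scene','pics/scene$i.png'),cen('top','pics/top$i.png'))"; done
```

```text
5 [array([272.79, 169.9 ]), 12.82, array([217.89, 179.55]), 16.71]
_a [array([272.77, 169.94]), 12.78, array([217.85, 179.58]), 16.51]
_b [array([272.76, 169.93]), 12.82, array([217.86, 179.61]), 16.72]
_c [array([272.64, 169.7 ]), 13.46, array([217.89, 179.54]), 16.85]
_d [array([272.8 , 169.59]), 13.64, array([217.71, 179.43]), 17.12]
_e [array([272.81, 169.45]), 13.65, array([217.67, 179.24]), 17.65]
_f [array([272.82, 169.34]), 13.86, array([217.64, 179.25]), 17.93]
5 [array([272.79, 169.9 ]), 12.82, array([217.89, 179.55]), 16.71]
0 (array([272.74095015, 169.88142248]), np.float32(12.995508)) (array([217.87297981, 179.53592088]), np.float32(15.878515))
5 [array([272.79, 169.9 ]), 12.82, array([217.89, 179.55]), 16.71]
3 (array([272.74697197, 169.93849496]), np.float32(12.745026)) (array([217.83783605, 179.58869834]), np.float32(16.337784))
5 [array([272.79, 169.9 ]), 12.82, array([217.89, 179.55]), 16.71]
4 (array([272.7761225 , 169.91055198]), np.float32(12.711716)) (array([217.86734966, 179.57709521]), np.float32(16.201542))Traceback (most recent call last):
  File "<stdin>", line 1, in <module>
  File "pk.py", line 11, in <module>
    for t in ['5']+['_'+c for c in sys.argv[1]]:
                                   ~~~~~~~~^^^
IndexError: list index out of range
```

```bash
python3 -m jog '{"jaw":[0,0,0],"spin":[0,0,0],"delta_pos":[[-0.003,0.0002,0],[-0.0025,0,0],[0,0,0]]}'; python3 ang.py g | tail -2; python3 pk.py abcdefg
cat > rg.py <<'E'
from h import *
import sys
def rg(n,f):
    im=cv2.imread(f).astype(np.float32);w=cv2.GaussianBlur(im,(0,0),1.0);return (w[...,2]/(w[...,1]+1)).astype(np.float32)
for n,(x0,x1,y0,y1) in {'scene':(259,288,157,183),'top':(204,232,167,193)}.items():
  A=rg(n,f'pics/{n}0.png')[y0:y1,x0:x1]
  for t in ['3','4','5']+['_'+c for c in sys.argv[1]]:
    B=rg(n,f'pics/{n}{t}.png')[y0:y1,x0:x1];M=np.eye(2,3,dtype=np.float32)
    try: cc,M=cv2.findTransformECC(A,B,M,cv2.MOTION_TRANSLATION,(3,300,1e-6));print(n,t,np.round(M[:,2],3),round(cc,3))
    except cv2.error: print(n,t,'fail')
E
python3 rg.py abcdefg
```

```text
time_s: 12.9
tool_pos: [463.2, 170.4, 33.5]
eef_rot: [-0.001, -0.095, 0.995, -0.0]
contact_force: [-1.8, -0.2, 9.0]
opening: 0.188
t 13.0 pos [463.17 170.44  33.53] F [-2.35 -1.01  9.3 ]
travel 54.764743753188604 lat 0.06437696999822506
5 [array([272.79, 169.9 ]), 12.82, array([217.89, 179.55]), 16.71]
_a [array([272.77, 169.94]), 12.78, array([217.85, 179.58]), 16.51]
_b [array([272.76, 169.93]), 12.82, array([217.86, 179.61]), 16.72]
_c [array([272.64, 169.7 ]), 13.46, array([217.89, 179.54]), 16.85]
_d [array([272.8 , 169.59]), 13.64, array([217.71, 179.43]), 17.12]
_e [array([272.81, 169.45]), 13.65, array([217.67, 179.24]), 17.65]
_f [array([272.82, 169.34]), 13.86, array([217.64, 179.25]), 17.93]
_g [array([272.69, 169.18]), 13.78, array([217.71, 179.3 ]), 18.56]
scene 3 [0.041 0.006] 0.996
scene 4 [ 0.026 -0.008] 0.998
scene 5 [0.016 0.025] 0.996
scene _a [0.03  0.059] 0.997
scene _b [0.036 0.007] 0.997
scene _c [-0.002 -0.123] 0.954
scene _d [ 0.11  -0.195] 0.916
scene _e [ 0.062 -0.315] 0.878
scene _f [ 0.239 -0.467] 0.935
scene _g [ 0.047 -0.703] 0.997
top 3 [0.011 0.02 ] 1.0
top 4 [0.032 0.028] 1.0
top 5 [0.017 0.024] 1.0
top _a [0.008 0.021] 0.997
top _b [0.005 0.009] 0.997
top _c [-0.006 -0.031] 1.0
top _d [-0.1   -0.071] 0.959
top _e [-0.118 -0.203] 0.906
top _f [-0.193 -0.226] 0.898
top _g [-0.177 -0.22 ] 0.883
```

```bash
python3 - <<'E'
from h import *
for n in('scene','top'):
    S=np.mean([optics.capture(n).astype(np.float32) for _ in range(8)],0);cv2.imwrite(f'pics/{n}_h.png',S[:,:,::-1].round().astype(np.uint8))
a=cv2.imread('pics/scene_h.png');b=cv2.imread('pics/scene0.png')
f=lambda i:cv2.resize(i[160:210,225:275],None,fx=8,fy=8,interpolation=cv2.INTER_CUBIC)
cv2.imwrite('pics/cmp.png',np.hstack([f(b),f(a)]))
E
python3 rg.py gh; python3 pk.py gh
python3 - <<'E'
from ang import *
E
true
```

```text
scene 3 [0.041 0.006] 0.996
scene 4 [ 0.026 -0.008] 0.998
scene 5 [0.016 0.025] 0.996
scene _g [ 0.047 -0.703] 0.997
scene _h [ 0.051 -0.687] 0.993
top 3 [0.011 0.02 ] 1.0
top 4 [0.032 0.028] 1.0
top 5 [0.017 0.024] 1.0
top _g [-0.177 -0.22 ] 0.883
top _h [-0.187 -0.2  ] 0.872
5 [array([272.79, 169.9 ]), 12.82, array([217.89, 179.55]), 16.71]
_g [array([272.69, 169.18]), 13.78, array([217.71, 179.3 ]), 18.56]
_h [array([272.72, 169.17]), 13.84, array([217.69, 179.33]), 18.17]Traceback (most recent call last):
  File "<stdin>", line 1, in <module>
  File "ang.py", line 20, in <module>
    tag=sys.argv[1]
        ~~~~~~~~^^^
IndexError: list index out of range
```

View pics/cmp.png

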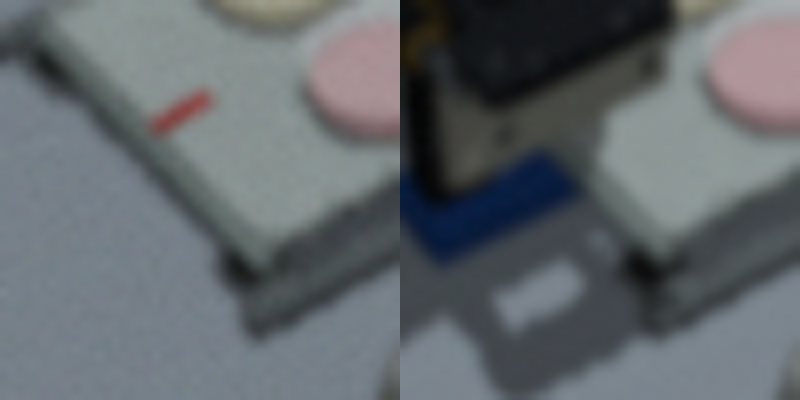

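```bash
python3 -m jog '{"jaw":[0,0,0,0,0],"spin":[0,0,0,0,0],"delta_pos":[[0,0,0],[0,0,0],[0,0,0],[0,0,0],[0,0,0]]}'; python3 ang.py i | tail -2; python3 rg.py hi | grep _; python3 - <<'E'
from h import *
a=cv2.imread('pics/top_i.png')[130:330,130:450]; cv2.imwrite('pics/fin.png',cv2.resize(a,None,fx=2.4,fy=2.4))
E
```

```text
time_s: 14.3
tool_pos: [463.2, 170.4, 33.5]
eef_rot: [-0.0, -0.095, 0.995, -0.0]
contact_force: [-2.1, -0.5, 9.3]
opening: 0.196
t 14.4 pos [463.16 170.43  33.55] F [-2.34 -0.79  8.64]
travel 54.754311015889364 lat 0.06485280630293921
scene _h [ 0.051 -0.687] 0.993
scene _i [ 0.119 -0.671] 0.985
top _h [-0.187 -0.2  ] 0.872
top _i [-0.191 -0.184] 0.883
```

View pics/fin.png

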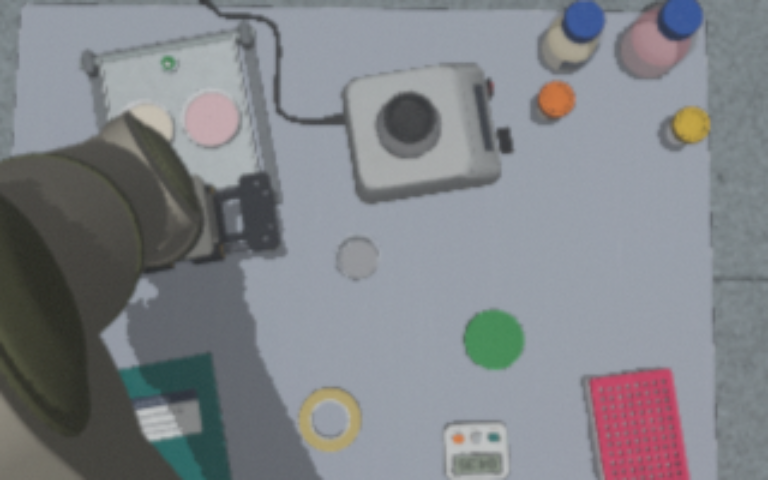

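The last readings average slightly below level, at about 0.028 rad. I'll add a small nudge and then hand in.

```bash
python3 -m jog '{"jaw":[0,0,0,0],"spin":[0,0,0,0],"delta_pos":[[-0.0008,0,0],[0,0,0],[0,0,0],[0,0,0]]}'; python3 ang.py j | tail -2; python3 rg.py ij | grep _;python3 pk.py ij; python3 -c "
from rig import manip;print(manip.sign_off())"
```

```text
time_s: 14.8
tool_pos: [463.5, 170.5, 33.5]
eef_rot: [-0.001, -0.095, 0.995, -0.0]
contact_force: [-3.4, -0.7, 10.2]
opening: 0.192
t 14.9 pos [463.55 170.5   33.53] F [-3.77 -0.44  9.35]
travel 55.15695577192703 lat 0.05184824369075436
scene _i [ 0.119 -0.671] 0.985
scene _j [ 0.066 -0.706] 0.992
top _i [-0.191 -0.184] 0.883
top _j [-0.157 -0.195] 0.874
5 [array([272.79, 169.9 ]), 12.82, array([217.89, 179.55]), 16.71]
_i [array([272.74, 169.17]), 13.88, array([217.71, 179.36]), 18.55]
_j [array([272.7 , 169.17]), 13.7, array([217.7 , 179.34]), 18.62]
the job is handed in; nothing more can be done
None
```

I gripped the blue wedge by its black grip and pushed it flat along the bench under the middle of the front bar. The platform stands at about level, judging from the cameras. I handed the job in at about 15 s with the gripper still closed on the wedge.

- **Platform angle:** the side ("scene") camera's view of the pink dish gave about 0.030 rad, where level is 0.030. The overhead ("top") camera read lower and less reliably, at about 0.02–0.026 rad. The travel check fits level: the wedge stopped about 19–20 mm past where the force suggested first contact, and level needs 20 mm.
- **Wedge alignment:** I corrected a 3 mm sideways offset before pushing in. During the push the wedge drifted no more than 0.2 mm sideways.
- **Forces:** the last reading was about 9 N up and 4 N back along the push at the wrist, far below the 120 N limit.
- **Other objects:** the orange and yellow cups, the beaker and the green look-alike in the final overhead view look unmoved. The cream dish and the other green look-alike were partly or wholly hidden by the arm.

The yellow band was hidden by the gripper in the last views, so I did not see the bar on it. That it is there follows from the measured angle and travel.

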